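# Flip the stock tags on a bead stall

### The arm

A 6-joint arm with a two-finger parallel gripper is mounted at the origin on the work surface. World frame = base frame: x ahead of the robot, y to its left, z up, the work surface at z = 0. Lengths are in m, angles in rad, forces in N, time in s.
With the tool pointing down it reaches from about 0.4 to 0.825 m from the base axis. Payload 7 kg.
Tool frame: the origin (TCP) lies on the centre line of the jaws, within the pads' length; the fingertips stand 22 mm ahead of it and the grasp point (between the pads) lies 3 mm ahead of it; z points along the fingers, y is the line along which they close (so a half turn about z gives the same grasp; the last joint's range is limited). The gripper opens to 88 mm and grips with 3 to 60 N. Pads are 19 mm wide; open, the fingers measure 130 mm over their backs; the gripper's body (78 mm by 193 mm) begins 47 mm behind the grasp point.
Start: joints at [1.397, 0.359, 0.012, 0, -1.224, -0.288], TCP at [0.301, 0.604, 0.249] pointing down, gripper open.
Joint ranges: [-3.07, 3.07], [-1.43, 2.12], [-1.02, 1.25], [-3.03, 1.67], [-3.05, -0], [-3.03, 3.03]. Speed limits (rad/s): [2.39, 2.39, 3.01, 3.14, 3.14, 3.14].

### API

Orientations are given as [roll, pitch, yaw] about the fixed x, y, z axes, in that order (R = Rz(yaw) Ry(pitch) Rx(roll)).
In Python, from station import monitor, viewer, order gives the robot as it stands. The module is installed in compiled form; this text tells all that it offers.
- The arm moves only by the tool servo_tool, never from a script. Its argument "targets" is a list of rows, each an object with "angular": the turn, a rotation vector about the tool's x, y, z in degrees, a list of three; "xyz": the shift along the tool's x, y, z in cm, a list of three; "claw": the finger opening in cm, from 0 to 8.76. A call has 1 to 20 rows; each row shifts and turns the commanded pose from where the row before left it, along the tool's axes as they then stand; what a row does not reach is not made up. A row lasts 1/10 s, in which the tool goes at most 50 mm and 8.59 degrees, less where a joint would pass 70% of its speed; a pose out of reach is approached as far as the arm can. A call is refused whole if a number of a shift passes 5 or a number of a turn 8.59, either way. A call with a gripper value outside its range is refused whole. The fingers move at their own pace and stop on an object; "force" is the grip in N (left out, the last holds). Time passes only in rows, so rows that do not move let the fingers close. It gives the time, the measured TCP pose, the force, the opening and the grip force at its end, in the units of the state.
- monitor.get_state(): the state, without advancing time (a new reading comes with each control period).
- viewer.grab_frame(name): name is "scene" or "top" or "wrist"; returns a dict with "color" (420x560x3 uint8, blue, green, red), "fovy" (degrees; the focal length in pixels is half the picture's height over the tangent of half this angle, whatever the lens; pixels are square), "cx", "cy" (the principal point, pixels), "R" (3x3) and "t" (3): a world point X has camera coordinates R X + t. Camera axes: x right, y down, z forward; pixel columns grow to the right and rows downward; lengths in m; the calibration is good to about 2 mm. The wrist camera is an equidistant fisheye: a pixel r from the principal point sees the ray r / f radians off the axis. A picture is of the moment at which its call begins. There is no depth.
- order.job_done(): hands the job in; it is judged then, once.
The state is a dict: "t": time; "q": joint angles; "qd": joint speeds; "joint_efforts": joint torques, N m; "eef_pos": TCP position; "ee_rot": TCP orientation; "force": force on the tool from outside, world axes, zero at the start; "moment": the same for the moment, N m; "width": finger opening in m; "gripper_force": force on a finger pad.
Only numpy, scipy, OpenCV 4.12 (cv2) and the standard library are available. Lean on these libraries where they do the work, as an engineer would, in place of code of your own. Each camera call takes 0.05 s, during which the arm holds its last target. There are 200 camera calls.

### The job

Each bead dish on this stall has a hinged tag in front of it on the stock board: laid over towards its dish it shows its ringed face (in stock), laid over the other way it shows its plain face (reorder). Some tags are wrong after the morning's sales: with a fingertip, gently push over whichever need it, so that only the dishes heaped full of beads have their tag laid towards them and the all but empty dishes have theirs laid away. Push the tags, do not grip them, and leave the dishes and everything else on the stall where they stand.

Things in the scene. Friction and masses are not known exactly. Their poses are not given: they have to be found in the camera images.
- board: stock board: fixed wooden V trough, 580 long (own y), 104 deep, four tags hinged in its gutter 140 mm apart. Origin: centre of its underside, on the counter; own x points across it to the dishes. Its two sloping rests rise at 55 degrees from level to edges 55 mm above the counter (its highest part), 25 mm either side of the gutter; the risers below reach 38 mm out.
- tag_1 (a joint): tag hinge, rad: 0 = lies on the rest nearer the robot, plain face up (reorder); 1.22 = lies on the rest nearer the dishes, ringed face up (in stock); 0.61 = upright. Wooden, about 50 g, 56 wide, 5 thick, 80 from hinge to free edge, which overhangs the rest. Pushed past upright by some 0.3 rad it falls over by itself; needs only a light push, about 1 N.
- tag_1_hinge (a point): middle of this tag's hinge line, which runs along the board's y, 28 mm above the counter
- tag_1_edge (a point): middle of this tag's free edge; swings with the tag: 46 mm from the hinge line across the board and 94 mm above the counter when the tag lies on either rest, 108 mm up when upright
- tag_2 (a joint): tag hinge, rad: 0 = lies on the rest nearer the robot, plain face up (reorder); 1.22 = lies on the rest nearer the dishes, ringed face up (in stock); 0.61 = upright. Wooden, about 50 g, 56 wide, 5 thick, 80 from hinge to free edge, which overhangs the rest. Pushed past upright by some 0.3 rad it falls over by itself; needs only a light push, about 1 N.
- tag_2_hinge (a point): middle of this tag's hinge line, which runs along the board's y, 28 mm above the counter
- tag_2_edge (a point): middle of this tag's free edge; swings with the tag: 46 mm from the hinge line across the board and 94 mm above the counter when the tag lies on either rest, 108 mm up when upright
- tag_3 (a joint): tag hinge, rad: 0 = lies on the rest nearer the robot, plain face up (reorder); 1.22 = lies on the rest nearer the dishes, ringed face up (in stock); 0.61 = upright. Wooden, about 50 g, 56 wide, 5 thick, 80 from hinge to free edge, which overhangs the rest. Pushed past upright by some 0.3 rad it falls over by itself; needs only a light push, about 1 N.
- tag_3_hinge (a point): middle of this tag's hinge line, which runs along the board's y, 28 mm above the counter
- tag_3_edge (a point): middle of this tag's free edge; swings with the tag: 46 mm from the hinge line across the board and 94 mm above the counter when the tag lies on either rest, 108 mm up when upright
- tag_4 (a joint): tag hinge, rad: 0 = lies on the rest nearer the robot, plain face up (reorder); 1.22 = lies on the rest nearer the dishes, ringed face up (in stock); 0.61 = upright. Wooden, about 50 g, 56 wide, 5 thick, 80 from hinge to free edge, which overhangs the rest. Pushed past upright by some 0.3 rad it falls over by itself; needs only a light push, about 1 N.
- tag_4_hinge (a point): middle of this tag's hinge line, which runs along the board's y, 28 mm above the counter
- tag_4_edge (a point): middle of this tag's free edge; swings with the tag: 46 mm from the hinge line across the board and 94 mm above the counter when the tag lies on either rest, 108 mm up when upright
- full_dish_1: loose round steel dish heaped full of beads: 125 across, 26 high at the rim, 48 at the top of the heap; origin at the centre of its underside. It belongs to the tag straight in front of it (across the board); its centre is about 165 mm from that tag's hinge.
- full_dish_2: loose round steel dish heaped full of beads: 125 across, 26 high at the rim, 48 at the top of the heap; origin at the centre of its underside. It belongs to the tag straight in front of it (across the board); its centre is about 165 mm from that tag's hinge.
- empty_dish_1: loose round steel dish, all but empty (four beads left on its floor): 125 across, 26 high; origin at the centre of its underside. It belongs to the tag straight in front of it (across the board); its centre is about 165 mm from that tag's hinge.
- empty_dish_2: loose round steel dish, all but empty (four beads left on its floor): 125 across, 26 high; origin at the centre of its underside. It belongs to the tag straight in front of it (across the board); its centre is about 165 mm from that tag's hinge.
- chest: bystander, loose: small brown wooden chest with bowed lid, 85 x 120 x 80 high (96 with its brass handle). Origin at the centre of its underside.
- jar: bystander, loose: glass jar with metal cap, 56 across, 85 high. Origin at the centre of its underside.
- spool: bystander, loose: wooden thread spool, 34 across, 34 high. Origin at the centre of its underside.
- bangles: bystander, loose: short stack of brass bangles, ring 68 across, 24 high. Origin at the centre of its underside.
- scoop: bystander, loose: bead scoop lying flat, about 175 long, 18 high; its long axis is its own x. Origin at the centre of its underside.
- card_reader: bystander, loose: black payment terminal lying flat, 150 x 75 x 27 high. Origin at the centre of its underside.
- gift_box: bystander, loose: small lidded gift box, 74 x 74 x 34 high. Origin at the centre of its underside.
Things that resemble listed ones, but are neither listed nor needed, are in the scene too. What is shaped like the full_dish_1 but orange is not meant. What is shaped like the empty_dish_1 but yellow is not meant.

How it is judged:
At the end, for the whole second after the job is handed in: Every tag in front of a full dish lies on the rest nearer the dishes (joint above 1.10 rad), every tag in front of an empty dish lies on the rest nearer the robot (joint below 0.12 rad), and all tags are still (velocity of joint tag_1 between -0.05 and 0.05 rad/s and velocity of joint tag_2 between -0.05 and 0.05 rad/s and velocity of joint tag_3 between -0.05 and 0.05 rad/s and velocity of joint tag_4 between -0.05 and 0.05 rad/s and (value of joint tag_1 below 0.12 rad or value of joint tag_1 above 1.1 rad) and (horizontal distance between full_dish_1 and tag_1_hinge above 0.188 m or value of joint tag_1 above 1.1 rad) and (horizontal distance between full_dish_2 and tag_1_hinge above 0.188 m or value of joint tag_1 above 1.1 rad) and (horizontal distance between empty_dish_1 and tag_1_hinge above 0.188 m or value of joint tag_1 below 0.12 rad) and (horizontal distance between empty_dish_2 and tag_1_hinge above 0.188 m or value of joint tag_1 below 0.12 rad) and (value of joint tag_2 below 0.12 rad or value of joint tag_2 above 1.1 rad) and (horizontal distance between full_dish_1 and tag_2_hinge above 0.188 m or value of joint tag_2 above 1.1 rad) and (horizontal distance between full_dish_2 and tag_2_hinge above 0.188 m or value of joint tag_2 above 1.1 rad) and (horizontal distance between empty_dish_1 and tag_2_hinge above 0.188 m or value of joint tag_2 below 0.12 rad) and (horizontal distance between empty_dish_2 and tag_2_hinge above 0.188 m or value of joint tag_2 below 0.12 rad) and (value of joint tag_3 below 0.12 rad or value of joint tag_3 above 1.1 rad) and (horizontal distance between full_dish_1 and tag_3_hinge above 0.188 m or value of joint tag_3 above 1.1 rad) and (horizontal distance between full_dish_2 and tag_3_hinge above 0.188 m or value of joint tag_3 above 1.1 rad) and (horizontal distance between empty_dish_1 and tag_3_hinge above 0.188 m or value of joint tag_3 below 0.12 rad) and (horizontal distance between empty_dish_2 and tag_3_hinge above 0.188 m or value of joint tag_3 below 0.12 rad) and (value of joint tag_4 below 0.12 rad or value of joint tag_4 above 1.1 rad) and (horizontal distance between full_dish_1 and tag_4_hinge above 0.188 m or value of joint tag_4 above 1.1 rad) and (horizontal distance between full_dish_2 and tag_4_hinge above 0.188 m or value of joint tag_4 above 1.1 rad) and (horizontal distance between empty_dish_1 and tag_4_hinge above 0.188 m or value of joint tag_4 below 0.12 rad) and (horizontal distance between empty_dish_2 and tag_4_hinge above 0.188 m or value of joint tag_4 below 0.12 rad)); the robot touches nothing.
It fails at once if a dish is shifted more than 15 mm or lifted (distance of any of full_dish_1, full_dish_2, empty_dish_1, empty_dish_2 from where it was at the start of the episode above 0.015 m).
It fails at once if any other loose thing on the stall is shifted more than 20 mm, lifted or tipped over (distance of any of chest, jar, spool, bangles, scoop, card_reader, gift_box from where it was at the start of the episode above 0.02 m or angle between any of chest, jar, spool, bangles, scoop, card_reader, gift_box's own z axis and vertical above 0.3 rad).
It fails at once if a tag is gripped or shoved hard (more than 10 N between it and the fingers) (contact force between any of tag_1, tag_2, tag_3, tag_4 and the fingers above 10 N).
It also fails if it takes over 38 s, if anything falls off the work surface, if the arm or the gripper's body presses on something with over 40 N, if the wrist force passes 120 N, or if a joint passes its speed limit or range.

## Working session

There is one attempt and no reset: what is moved stays moved. The work goes in short steps, Python scripts to look and compute and a tool call to move; the robot and the scene stay as the last step left them, time stands still between calls to the robot, and variables do not carry over. Pictures are saved under pics/ and viewed, at most 10 in all, crops included, and the job is handed in when it is done.

Besides the shell and the picture viewer there is one more tool, called after ">>>" as name(argument=value, ...) on one line, values as JSON. servo_tool: Moves the arm, as the interface text tells. Its arguments: {"type":"object","properties":{"targets":{"type":"array"},"force":{"type":"number"}},"required":["targets"]}

```bash
mkdir -p pics
python3 - <<'E'
from station import monitor, viewer
import cv2,pickle,numpy as np
np.set_printoptions(precision=4,suppress=True)
for n in("scene","top"):
    f=viewer.grab_frame(n); pickle.dump(f,open(n+".pkl","wb")); cv2.imwrite(f"pics/{n}0.png",f["color"])
    print(n,f["fovy"],f["cx"],f["cy"],f["R"],f["t"])
s=monitor.get_state(); print(s["t"],s["eef_pos"],s["ee_rot"],s["force"],s["width"])
E
```

```text
scene 42.574298886807725 280.81413490232484 207.22804305417054 [[-0.881   0.4729  0.0145]
 [ 0.3941  0.7504 -0.5306]
 [-0.2619 -0.4617 -0.8475]] [ 0.4964 -0.2159  1.4467]
top 50.01562348663303 280.40267799858447 204.59307564852745 [[ 0.0196 -0.9998 -0.0074]
 [-0.9988 -0.0192 -0.0445]
 [ 0.0443  0.0082 -0.999 ]] [0.0205 0.5582 1.082 ]
0.1 [0.3006 0.6039 0.2477] [ 3.1401 -0.0001 -0.4619] [-0.159   0.4418 -0.0965] 0.08749835485442449
```

View pics/top0.png

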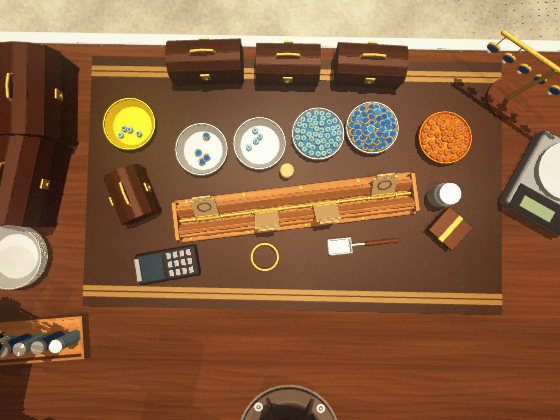

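View pics/scene0.png

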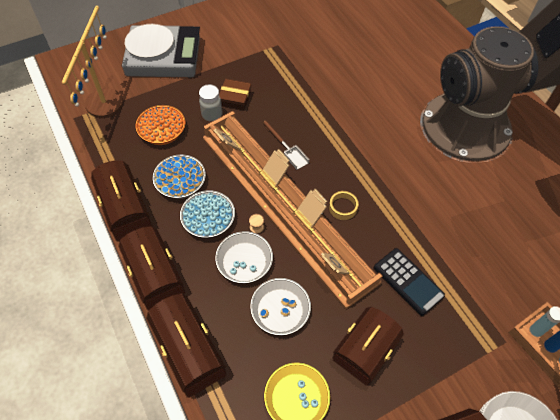

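The top view shows, left to right:
- **Tag A (204,207):** ringed, in front of an empty dish (201,148), so it is wrong.
- **Tag B (266,220):** plain, empty dish (259,143), so it is fine.
- **Tag C (327,212):** plain, full dish (317,133), so it is wrong.
- **Tag D (384,185):** ringed, full dish (372,127), so it is fine.

The yellow dish (129,124) and orange dish (445,137) are decoys, because of their colour. I'll confirm this in one enlarged crop.

```bash
cat > h.py <<'E'
import numpy as np,pickle,cv2
def ray(f,u,v,z):
    F=210/np.tan(np.radians(f["fovy"])/2)
    c=-f["R"].T@f["t"]; d=f["R"].T@np.array([(u-f["cx"])/F,(v-f["cy"])/F,1.])
    return c+d*(z-c[2])/d[2]
def proj(f,X):
    F=210/np.tan(np.radians(f["fovy"])/2); p=f["R"]@np.array(X)+f["t"]
    return np.array([f["cx"]+F*p[0]/p[2],f["cy"]+F*p[1]/p[2]])
E
python3 - <<'E'
from h import *
np.set_printoptions(precision=4,suppress=True)
f=pickle.load(open("top.pkl","rb")); im=f["color"]
hsv=cv2.cvtColor(im,cv2.COLOR_BGR2HSV)
m=cv2.inRange(hsv,(5,120,110),(22,255,255)); m[:165]=0; m[250:]=0; m[:,:165]=0; m[:,425:]=0
m=cv2.morphologyEx(m,cv2.MORPH_CLOSE,np.ones((7,7)))
c=max(cv2.findContours(m,0,2)[0],key=cv2.contourArea)
r=cv2.minAreaRect(c); b=cv2.boxPoints(r); print(r)
w=np.array([ray(f,*p,.055)[:2] for p in b]); print(w, [np.linalg.norm(w[i]-w[i-1]) for i in range(4)])
for p in [(204,207),(266,220),(327,212),(384,185)]: print("tag",ray(f,*p,.08)[:2])
for p in [(201,148),(259,143),(317,133),(372,127)]: print("dish",ray(f,*p,.026)[:2])
x0,y0,x1,y1=165,95,425,250
cv2.imwrite("pics/crop0.png",cv2.resize(im[y0:y1,x0:x1],None,fx=3,fy=3,interpolation=cv2.INTER_CUBIC))
E
```

```text
((294.5, 207.0), (84.0, 259.0), 90.0)
[[ 0.6437  0.304 ]
 [ 0.655  -0.3032]
 [ 0.4591 -0.3043]
 [ 0.447   0.2979]] [np.float64(0.19677510580108618), np.float64(0.6073286893743668), np.float64(0.1959465820463388), np.float64(0.6023062546946883)]
tag [0.5458 0.2051]
tag [0.5189 0.0629]
tag [ 0.5399 -0.0757]
tag [ 0.604  -0.2047]
dish [0.6903 0.2259]
dish [0.7051 0.0859]
dish [ 0.732  -0.0538]
dish [ 0.749  -0.1864]
```

View pics/crop0.png

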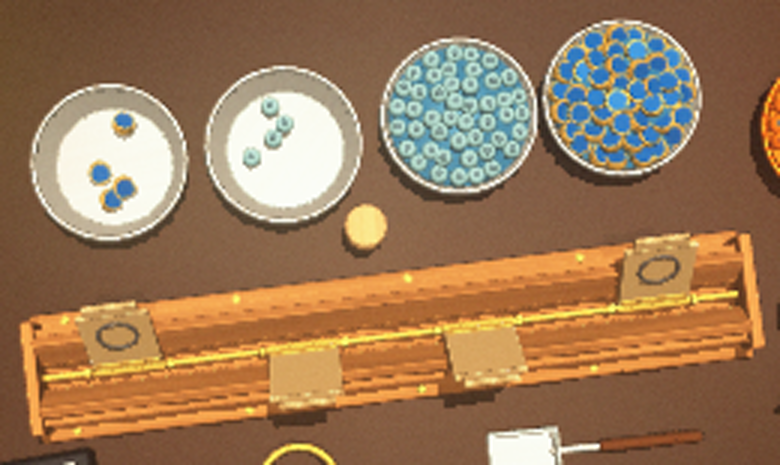

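The crop confirms it: the two left dishes are all but empty and the two right ones are heaped. Tags A and D show rings and B and C are plain, so A and C must be flipped. The hinge rod runs from crop pixel (45,379) to (738,294).

Run:
```python
from h import *
np.set_printoptions(precision=4,suppress=True)
f=pickle.load(open("top.pkl","rb")); g=pickle.load(open("scene.pkl","rb"))
H={}
for n,p in dict(A=(125,369),B=(305,347),C=(483,325),D=(657,304)).items():
    H[n]=ray(f,165+p[0]/3,95+p[1]/3,.028)
d=H["A"]-H["D"]; yaw=np.arctan2(-d[0],d[1]); ex=np.array([np.cos(yaw),np.sin(yaw),0])
print("yaw",yaw,np.degrees(yaw))
D=dict(A=(201,148),B=(259,143),C=(317,133),D=(372,127))
for n in H:
    s=1 if n in "AD" else -1
    e=H[n]+ex*.046*s; e[2]=.094
    dish=ray(f,*D[n],.026)
    print(n,H[n],"edge px top",proj(f,e),"scene",proj(g,e),"hinge scene",proj(g,H[n]),"dish rel x,y",(dish-H[n])@ex,(dish-H[n])@[-ex[1],ex[0],0])
print([np.linalg.norm(H[a]-H[b]) for a,b in("AB","BC","CD")])
for n,s in(("A",1),("C",-1)):
    for dx in (.075,): print(n,"start",H[n]+s*dx*ex)
```

```text
yaw 0.14097299025441598 8.077157366916921
A [0.5214 0.2073 0.028 ] edge px top [199.341  197.3097] scene [328.608  264.0251] hinge scene [342.108  266.1788] dish rel x,y 0.1698338257723223 -0.005309011678528407
B [0.5418 0.0638 0.028 ] edge px top [268.0067 230.0874] scene [319.8474 195.1218] hinge scene [302.193  220.4163] dish rel x,y 0.16474159380882 -0.0011257261986326666
C [ 0.5621 -0.0779  0.028 ] edge px top [331.3342 222.2656] scene [281.9731 153.97  ] hinge scene [266.3125 179.3919] dish rel x,y 0.17154182339238458 9.908473187071614e-06
D [ 0.5816 -0.2164  0.028 ] edge px top [387.8346 174.2619] scene [216.9397 134.1433] hinge scene [234.4396 142.7274] dish rel x,y 0.16996660737083202 0.006248759874683514
[np.float64(0.1448680080841381), np.float64(0.1432093290119402), np.float64(0.13986952212556727)]
A start [0.5957 0.2178 0.028 ]
C start [ 0.4879 -0.0885  0.028 ]
```

Tags A (hinge 0.521,0.207) and C (0.562,-0.078) need pushing, and board yaw is about 0.13. First I turn with the fingers closing, then travel to above the dish side of tag A.

>>> servo_tool(targets=[{"angular":[0,0,-6.8],"xyz":[0,0,0],"claw":0},{"angular":[0,0,-6.8],"xyz":[0,0,0],"claw":0},{"angular":[0,0,-6.8],"xyz":[0,0,0],"claw":0},{"angular":[0,0,-6.8],"xyz":[0,0,0],"claw":0},{"angular":[0,0,-6.8],"xyz":[0,0,0],"claw":0},{"angular":[0,0,0],"xyz":[1.6,2.8,0],"claw":0},{"angular":[0,0,0],"xyz":[1.6,2.8,0],"claw":0},{"angular":[0,0,0],"xyz":[1.6,2.8,0],"claw":0},{"angular":[0,0,0],"xyz":[1.6,2.8,0],"claw":0},{"angular":[0,0,0],"xyz":[1.6,2.8,0],"claw":0},{"angular":[0,0,0],"xyz":[1.6,2.8,0],"claw":0},{"angular":[0,0,0],"xyz":[1.6,2.8,0],"claw":0},{"angular":[0,0,0],"xyz":[1.6,2.8,0],"claw":0},{"angular":[0,0,0],"xyz":[1.6,2.8,0],"claw":0},{"angular":[0,0,0],"xyz":[1.6,2.8,0],"claw":0},{"angular":[0,0,0],"xyz":[1.6,2.8,0],"claw":0},{"angular":[0,0,0],"xyz":[1.6,2.8,0],"claw":0},{"angular":[0,0,0],"xyz":[1.6,2.8,0],"claw":0},{"angular":[0,0,0],"xyz":[1.6,2.8,0],"claw":0},{"angular":[0,0,0],"xyz":[0,0,0],"claw":0}])

```text
t: 2.1
eef_pos: [0.5757, 0.2422, 0.2479]
ee_rot: [3.141, 0.001, 0.128]
force: [0.2, 0.2, -0.0]
width: 0.0004
gripper_force: 0.0
```

>>> servo_tool(targets=[{"angular":[0,0,0],"xyz":[0.8,1.5,0],"claw":0},{"angular":[0,0,0],"xyz":[0.9,1.6,0],"claw":0},{"angular":[0,0,0],"xyz":[0,0,3],"claw":0},{"angular":[0,0,0],"xyz":[0,0,3],"claw":0},{"angular":[0,0,0],"xyz":[0,0,2],"claw":0},{"angular":[0,0,0],"xyz":[0,0,0],"claw":0}])

```text
t: 2.7
eef_pos: [0.5934, 0.2156, 0.1651]
ee_rot: [3.139, 0.006, 0.132]
force: [0.0, -0.2, -0.6]
width: 0.0009
gripper_force: 0.0
```

Run:
```python
from station import viewer
import cv2,numpy as np
a=[viewer.grab_frame(n)["color"] for n in("scene","wrist")]
cv2.imwrite("pics/b.png",cv2.resize(np.hstack([a[0][80:380,150:450],a[1][:,70:490][::1]] if 0 else [cv2.resize(a[0][130:330,230:430],(400,400)),cv2.resize(a[1],(533,400))[:, 66:466]]),None,fx=1,fy=1))
```

```text
(no output)
```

View pics/b.png

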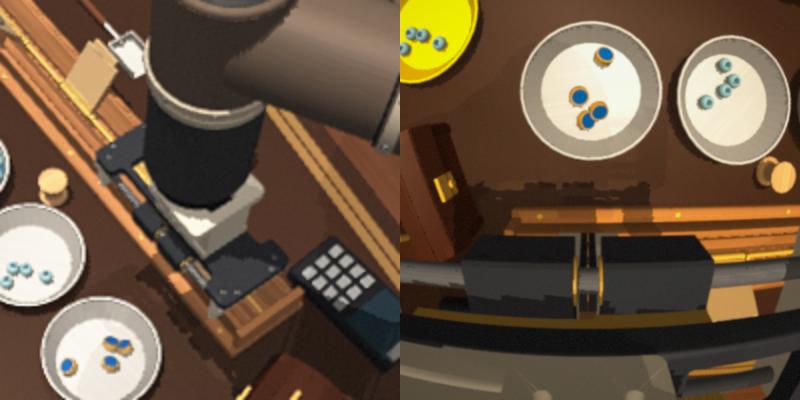

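The picture shows the closed fingers hanging over the dish side of the tag A end of the board, with the dish clear ahead. Next I go down, slowly at the end.

>>> servo_tool(targets=[{"angular":[0,0,0],"xyz":[0.3,0,2],"claw":0},{"angular":[0,0,0],"xyz":[0,0,2],"claw":0},{"angular":[0,0,0],"xyz":[0,0,1],"claw":0},{"angular":[0,0,0],"xyz":[0,0,1],"claw":0},{"angular":[0,0,0],"xyz":[0,0,1],"claw":0},{"angular":[0,0,0],"xyz":[0,0,0],"claw":0},{"angular":[0,0,0],"xyz":[0,0,0],"claw":0}])

```text
t: 3.5
eef_pos: [0.5984, 0.217, 0.0989]
ee_rot: [3.142, -0.0, 0.132]
force: [0.3, 0.5, 0.8]
width: 0.0001
gripper_force: 0.0
```

>>> servo_tool(targets=[{"angular":[0,0,0],"xyz":[0,0,0.5],"claw":0},{"angular":[0,0,0],"xyz":[-0.5,0,0],"claw":0},{"angular":[0,0,0],"xyz":[-0.5,0,0],"claw":0},{"angular":[0,0,0],"xyz":[-0.5,0,0],"claw":0},{"angular":[0,0,0],"xyz":[-0.5,0,0],"claw":0},{"angular":[0,0,0],"xyz":[-0.5,0,0],"claw":0},{"angular":[0,0,0],"xyz":[-0.5,0,0],"claw":0},{"angular":[0,0,0],"xyz":[-0.5,0,0],"claw":0},{"angular":[0,0,0],"xyz":[-0.5,0,0],"claw":0}])

```text
t: 4.4
eef_pos: [0.558, 0.2116, 0.0936]
ee_rot: [3.142, 0.0, 0.132]
force: [0.1, 0.5, -0.2]
width: 0.0006
gripper_force: 0.1
```

>>> servo_tool(targets=[{"angular":[0,0,0],"xyz":[-0.5,0,0],"claw":0},{"angular":[0,0,0],"xyz":[-0.5,0,0],"claw":0},{"angular":[0,0,0],"xyz":[-0.5,0,0],"claw":0},{"angular":[0,0,0],"xyz":[-0.5,0,0],"claw":0},{"angular":[0,0,0],"xyz":[-0.5,0,0],"claw":0},{"angular":[0,0,0],"xyz":[-0.5,0,0],"claw":0},{"angular":[0,0,0],"xyz":[-0.5,0,0],"claw":0},{"angular":[0,0,0],"xyz":[-0.5,0,0],"claw":0},{"angular":[0,0,0],"xyz":[-0.5,0,0],"claw":0},{"angular":[0,0,0],"xyz":[0,0,0],"claw":0},{"angular":[0,0,0],"xyz":[0,0,0],"claw":0}])

```text
t: 5.5
eef_pos: [0.5139, 0.2059, 0.0937]
ee_rot: [-3.141, -0.0, 0.132]
force: [-0.1, 0.7, -0.1]
width: 0.0
gripper_force: 0.0
```

Run:
```python
from station import viewer
import cv2,numpy as np
a=[viewer.grab_frame(n)["color"] for n in("scene","wrist")]
cv2.imwrite("pics/c.png",np.hstack([cv2.resize(a[0][130:330,230:430],(400,400)),cv2.resize(a[1],(533,400))[:, 66:466]]))
```

```text
(no output)
```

View pics/c.png

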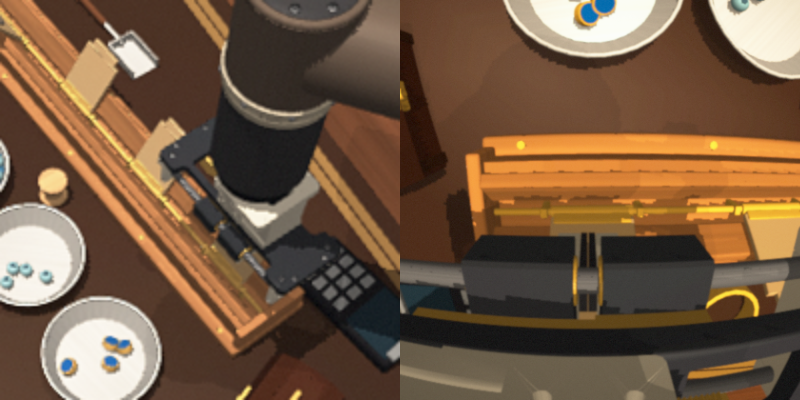

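Tag A has left the far rest and now lies to the near side. I retract, lift and travel to the robot side of tag C.

>>> servo_tool(targets=[{"angular":[0,0,0],"xyz":[1,0,0],"claw":0},{"angular":[0,0,0],"xyz":[0.5,0,-2],"claw":0},{"angular":[0,0,0],"xyz":[0,0,-4],"claw":0},{"angular":[0,0,0],"xyz":[0,0,-4],"claw":0},{"angular":[0,0,0],"xyz":[0,0,0],"claw":0},{"angular":[0,0,0],"xyz":[-1,3.6,0],"claw":0},{"angular":[0,0,0],"xyz":[-1,3.6,0],"claw":0},{"angular":[0,0,0],"xyz":[-1,3.6,0],"claw":0},{"angular":[0,0,0],"xyz":[-1,3.6,0],"claw":0},{"angular":[0,0,0],"xyz":[-1,3.6,0],"claw":0},{"angular":[0,0,0],"xyz":[-1,3.6,0],"claw":0},{"angular":[0,0,0],"xyz":[-1,3.6,0],"claw":0},{"angular":[0,0,0],"xyz":[-1,3.6,0],"claw":0},{"angular":[0,0,0],"xyz":[0,0,0],"claw":0},{"angular":[0,0,0],"xyz":[0,0,0],"claw":0}])

```text
t: 7.1
eef_pos: [0.4877, -0.0892, 0.1936]
ee_rot: [3.142, -0.0, 0.129]
force: [0.3, 0.8, 1.2]
width: 0.0007
gripper_force: 0.0
```

Run:
```python
from station import viewer
import cv2,numpy as np
a=[viewer.grab_frame(n)["color"] for n in("scene","wrist")]
cv2.imwrite("pics/d.png",np.hstack([cv2.resize(a[0][130:330,200:400],(400,400)),cv2.resize(a[1],(533,400))[:, 66:466]]))
```

```text
(no output)
```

View pics/d.png

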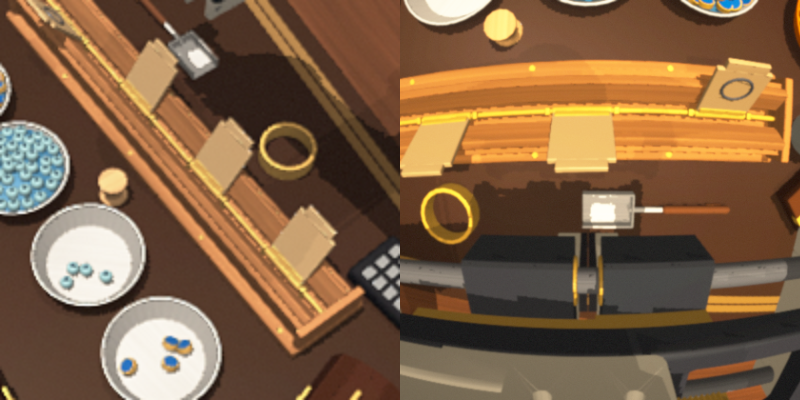

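Tag A now lies plain on the near rest at (305,240), and tag C is centred with the fingers in the wrist view (582 against 588). I descend and push C towards the dishes.

>>> servo_tool(targets=[{"angular":[0,0,0],"xyz":[0,0,3],"claw":0},{"angular":[0,0,0],"xyz":[0,0,3],"claw":0},{"angular":[0,0,0],"xyz":[0,0,2],"claw":0},{"angular":[0,0,0],"xyz":[0,0,1],"claw":0},{"angular":[0,0,0],"xyz":[0,0,1],"claw":0},{"angular":[0,0,0],"xyz":[0,0,0],"claw":0},{"angular":[0,0,0],"xyz":[0,0,0],"claw":0},{"angular":[0,0,0],"xyz":[0.5,0,0],"claw":0},{"angular":[0,0,0],"xyz":[0.5,0,0],"claw":0},{"angular":[0,0,0],"xyz":[0.5,0,0],"claw":0},{"angular":[0,0,0],"xyz":[0.5,0,0],"claw":0},{"angular":[0,0,0],"xyz":[0.5,0,0],"claw":0},{"angular":[0,0,0],"xyz":[0.5,0,0],"claw":0},{"angular":[0,0,0],"xyz":[0.5,0,0],"claw":0},{"angular":[0,0,0],"xyz":[0.5,0,0],"claw":0}])

```text
t: 8.7
eef_pos: [0.5274, -0.083, 0.0935]
ee_rot: [3.142, 0.0, 0.132]
force: [0.2, -0.1, 0.7]
width: 0.0
gripper_force: 0.1
```

>>> servo_tool(targets=[{"angular":[0,0,0],"xyz":[0.5,0,0],"claw":0},{"angular":[0,0,0],"xyz":[0.5,0,0],"claw":0},{"angular":[0,0,0],"xyz":[0.5,0,0],"claw":0},{"angular":[0,0,0],"xyz":[0.5,0,0],"claw":0},{"angular":[0,0,0],"xyz":[0.5,0,0],"claw":0},{"angular":[0,0,0],"xyz":[0.5,0,0],"claw":0},{"angular":[0,0,0],"xyz":[0.5,0,0],"claw":0},{"angular":[0,0,0],"xyz":[0.5,0,0],"claw":0},{"angular":[0,0,0],"xyz":[0.4,0,0],"claw":0},{"angular":[0,0,0],"xyz":[0,0,0],"claw":0},{"angular":[0,0,0],"xyz":[0,0,0],"claw":0},{"angular":[0,0,0],"xyz":[-1,0,0],"claw":0},{"angular":[0,0,0],"xyz":[-1,0,-2],"claw":0},{"angular":[0,0,0],"xyz":[-1,0,-4],"claw":0},{"angular":[0,0,0],"xyz":[-2,0,-4],"claw":0},{"angular":[0,0,0],"xyz":[-2,0,-4],"claw":0},{"angular":[0,0,0],"xyz":[-2,0,0],"claw":0},{"angular":[0,0,0],"xyz":[0,0,0],"claw":0},{"angular":[0,0,0],"xyz":[0,0,0],"claw":0}])

```text
t: 10.6
eef_pos: [0.4805, -0.0891, 0.2338]
ee_rot: [-3.141, -0.001, 0.132]
force: [1.0, 1.1, -0.2]
width: 0.0005
gripper_force: 0.0
```

Run:
```python
from station import viewer
import cv2,numpy as np
a=[viewer.grab_frame(n)["color"] for n in("scene","wrist")]
cv2.imwrite("pics/e.png",np.hstack([cv2.resize(a[0][90:330,180:420],(400,400)),cv2.resize(a[1],(533,400))[:, 66:466]]))
```

```text
(no output)
```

View pics/e.png

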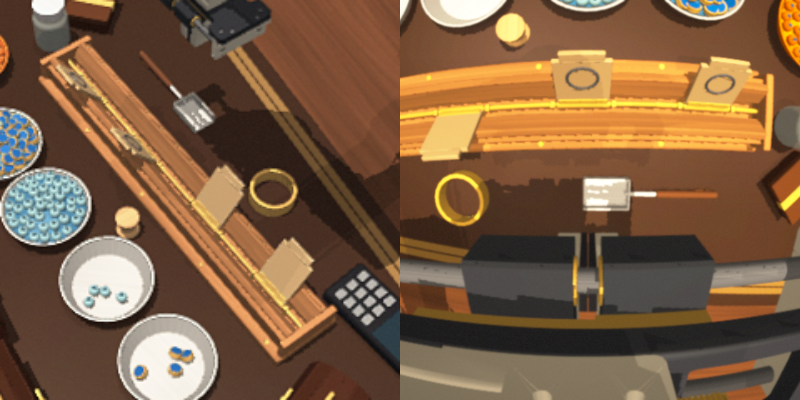

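Tags C and D now show their rings towards the full dishes, at (582,78) and (722,85). Tags A and B lie plain at (287,270) and (218,197). The robot is clear, so I hand in.

```bash
python3 -c "
from station import order
print(order.job_done())"
```

```text
the job is handed in; nothing more can be done
None
```

I pushed over the two wrong tags, one to "reorder" and one to "in stock". The last pictures show all four matching their dishes and nothing else visibly moved. The job is handed in at about 11 s of the 38 s allowed, but no verdict came back.

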